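# Torque the termination's coupling nut on a test splitter

## Task

The termination standing on the splitter box is only finger-tight. Take the larger break-over torque wrench from the blue mat, fit its jaw, without leaning on the box, on the termination's coupling nut and turn it clockwise (seen from above) until the handle breaks over with a click; stop at once, without driving the handle on to the end of its break. Then draw the wrench off without slackening the nut again and lay it flat back on the mat, leaving everything else where it is.

Things in the scene. Friction and masses are not known exactly. Their poses are not given: they have to be found in the camera images.
- splitter: Die-cast aluminium box 120 x 160 x 50 mm (its x, y, z), grey lid, screwed to the bench; origin at the centre of its underside, z up. Three coaxial ports on its flat top: the termination at x = -20 mm, y = 0, and two round black caps (21 mm across, 21 mm high) at x = +32 mm, y = +-45 mm.
- nut: Brass coupling nut of the termination: round, 28 mm across, with four spanner flats, 22 mm across flats (each 17 mm long), 14 mm high. Origin on its axis at its underside, 58 mm above the bench (8 mm above the box), z up; the flats are square to its x and y axes. Turns with a drag of 0.25 N m, comes fully home, solid, 0.4 to 1.0 rad clockwise of its start; where cannot be seen, only felt.
- termination (a point): Top of the termination that stands on the splitter: a plain round steel body 17 mm across (narrower than the nut), rising from the nut to this point on its axis, 102 mm above the bench. Below the nut are a 16 mm collar and a square jack flange, 25 mm wide, 3 mm high. Axes as splitter.
- wrench: Head of the larger torque wrench (jaw centre to handle end 205 mm, 0.25 kg in all), lying flat. Open jaw 23.2 mm wide with flared tips, 10 mm thick, 40 mm wide outside. Origin at the jaw's centre (over the nut when fully on), on the underside; x out of the mouth, z up, handle towards -x. The jaw's bottom is 12.8 mm behind the origin, the tips 16 mm ahead. Slack on the nut: 0.08 rad either way.
- jaw (a point): Centre of the wrench's jaw, at half its thickness (5 mm above the underside); axes as wrench.
- grip (a point): Point on the handle's centreline where to hold it, 130 mm behind the jaw's centre, 8 mm above the underside; x along the handle towards the jaw. The handle is a straight bar 18 mm wide and 16 mm high, from 56 to 205 mm behind the jaw's centre.
- wrench_handle (a joint): Break of the handle, rad: vertical hinge 45 mm behind the jaw's centre. 0 is straight, held by a spring detent; grows as the handle runs ahead of the head clockwise (from above). Lets go at 0.6 N m about the hinge (7 N across the handle at grip), then the resistance falls: 0.42 at 0.05 rad, 0.24 at 0.10. Hard stop at 0.14. Springs back when relieved.
- mat: Blue silicone work mat, 360 x 310 x 4 mm (its x, y, z), fixed; origin at the centre of its underside, top 4 mm above the bench.
- small_wrench: Smaller torque wrench, 150 mm handle end to jaw centre, 14 mm wide handle, for 8 mm nuts; lies on the mat, not for this job. Origin at its jaw's centre on the underside, x out of its mouth, z up.
- circuit_board: Green circuit board 75 x 45 x 10 mm lying on the mat; origin at the centre of its underside.
- multimeter: Yellow hand multimeter 160 x 76 x 40 mm lying on the bench; origin at the centre of its underside.
- solvent_bottle: White bottle, 52 mm across, 135 mm high; origin at the centre of its underside.
- adapter_a: Round steel barrel adapter standing on end, 19 mm across, 34 mm high; origin at the centre of its underside.
- adapter_b: A second barrel adapter like the first.
- parts_box: Blue plastic box 124 x 79 x 56 mm on the bench; origin at the centre of its underside.
- marker: Marker pen 135 mm long, 17 mm thick, lying on the bench; origin under its middle, x along it.
There are look-alikes about, which are no part of the job. Leave any orange or purple look-alike of the wrench alone.

How it is judged:
By the outcome, as a careful person would: the job done as asked, in the order asked, and still so for the second after the job is handed in, with the robot touching nothing.
It also fails if it takes over 72 s, if anything falls off the work surface, if the arm or the gripper's body presses on something with over 40 N, if the wrist force passes 120 N, or if a joint passes its speed limit or range.

## Robot

A 7-joint arm with a two-finger parallel gripper is mounted at the origin on the work surface. World frame = base frame: x ahead of the robot, y to its left, z up, the work surface at z = 0. Lengths are in m, angles in degrees, forces in N, time in s.
With the tool pointing down it reaches from about 0.4 to 0.875 m from the base axis. Payload 6.5 kg.
Tool frame: the origin (TCP) lies between the finger pads; the fingertips stand 14 mm ahead of it and the grasp point (between the pads) lies 5 mm behind it (env.finger_overhang is the distance from the TCP to the fingertips, in m); z points along the fingers, y is the line along which they close (so a half turn about z gives the same grasp; the last joint's range is limited). The gripper opens to 85 mm and grips with 20 to 120 N. Pads are 22 mm wide; open, the fingers measure 114 mm over their backs; the gripper's body (76 mm by 85 mm) begins 54 mm behind the grasp point. The pads swing forward as they close: fully open they stand 13 mm farther back than shut.
Start: joints at [64.618, 30.733, -0.252, 88.115, 0.149, 61.152, -4.079], TCP at [0.239, -0.604, 0.245] pointing down, gripper open.
Joint ranges: [-154.64, 154.64], [-21.42, 123.67], [-72.66, 72.17], [13.99, 137.28], [-74.86, 254.86], [10.95, 109.41], [-158.01, 158.01]. Speed limits (degrees/s): [136.94, 136.94, 180, 180, 180, 180, 180].

## Interface

Orientations are given as a 3x3 rotation matrix whose columns are the frame's x, y, z axes.
In Python, from station import env, get_image, camera_params, sign_off gives the robot as it stands. The module is installed in compiled form; this text tells all that it offers.
- The arm moves only by the tool servo_tool, never from a script. Its argument "deltas" is a list of rows, each a list of 3 entries, a list of its own where there are three numbers: the turn, a rotation vector about the tool's x, y, z in degrees, then the shift along the tool's x, y, z in m, then the finger opening in m, from 0 to 0.0854. In form: [[[ax, ay, az], [x, y, z], hand], ...]. A call has 1 to 12 rows; each row is the pose to reach, as a shift and turn from the pose commanded when the call began, along the tool's axes at that moment; what a row does not reach only later rows make up. A row lasts 1/8 s, in which the tool goes at most 62.5 mm and 10.7 degrees, less where a joint would pass 70% of its speed; a pose out of reach is approached as far as the arm can. A call with a gripper value outside its range is refused whole. The fingers move at their own pace and stop on an object; the grip force is fixed at half the most. Time passes only in rows, so rows that repeat a pose let the fingers close. It gives the time, the measured TCP pose, the force, the opening and the grip force at its end, in the units of the state.
- env.state(): the state, without advancing time (a new reading comes with each control period).
- get_image(name): name is "scene" or "top" or "wrist"; returns (picture, depth): 420x560x3 uint8, red, green, blue; 420x560 float32, m along the optical axis (not along the pixel's ray), 0 where there is no reading.
- camera_params(name): a dict with "K" (3x3 intrinsics, pixels), "dist_coeffs" ([k1, k2, p1, p2, k3] as OpenCV has them; the pictures are not rectified), "rvec" (rotation vector, rad) and "tvec" (3), from world to camera coordinates, as OpenCV has them; the wrist camera has in their place "mount" (4x4, takes a point from camera to tool coordinates, whose origin is the TCP and whose axes are the flange's). Camera axes: x right, y down, z forward; pixel columns grow to the right and rows downward; lengths in m; the calibration is good to about 2 mm. A picture is of the moment at which its call begins: read the wrist's pose just before it. camera_params takes no time and is no camera call.
- sign_off(): hands the job in; it is judged then, once.
The state is a dict: "clock": time; "joint_pos": joint angles; "joint_vel": joint speeds; "effort": joint torques, N m; "eef_pos": TCP position; "ee_rot": TCP orientation; "ft_force": force on the tool from outside, world axes, zero at the start; "wrist_torque": the same for the moment, N m; "finger_gap": opening from 0.0 (shut) to 1.0 (fully open); "gripper_force": force on a finger pad.
Only numpy, scipy, OpenCV 4.12 (cv2) and the standard library are available. Lean on these libraries where they do the work, as an engineer would, in place of code of your own. Each camera call takes 0.05 s, during which the arm holds its last target. There are 200 camera calls.

## Working session

There is one attempt and no reset: what is moved stays moved. The work goes in short steps, Python scripts to look and compute and a tool call to move; the robot and the scene stay as the last step left them, time stands still between calls to the robot, and variables do not carry over. Pictures are saved under pics/ and viewed, at most 10 in all, crops included, and the job is handed in when it is done.

Besides the shell and the picture viewer there is one more tool, called after ">>>" by a JSON object that holds its "api" and its "payload", one argument or row to a line. servo_tool: Moves the arm, as the interface text tells. Its arguments: {"type":"object","properties":{"deltas":{"type":"array","items":{"type":"array"}}},"required":["deltas"]}

```bash
mkdir -p pics
cat > h.py <<'E'
import numpy as np, cv2
from station import env, get_image, camera_params
def cam(n):
    p=camera_params(n); K=np.array(p["K"],float); d=np.array(p["dist_coeffs"],float)
    if "mount" in p:
        s=env.state(); T=np.eye(4); T[:3,:3]=np.array(s["ee_rot"]).reshape(3,3); T[:3,3]=s["eef_pos"]
        C=T@np.array(p["mount"]).reshape(4,4); R=C[:3,:3]; o=C[:3,3]
    else:
        R=cv2.Rodrigues(np.array(p["rvec"],float))[0].T; o=-R@np.array(p["tvec"],float).ravel()
    return K,d,R,o
def ray(c,px,z):
    K,d,R,o=c; u=cv2.undistortPoints(np.array(px,float).reshape(-1,1,2),K,d).reshape(-1,2)
    v=np.c_[u,np.ones(len(u))]@R.T
    return o+v*((z-o[2])/v[:,2])[:,None]
def proj(c,P):
    K,d,R,o=c
    return cv2.projectPoints(np.array(P,float).reshape(-1,3),cv2.Rodrigues(R.T)[0],-R.T@o,K,d)[0].reshape(-1,2)
def save(n,im): cv2.imwrite("pics/%s.png"%n,cv2.cvtColor(im,cv2.COLOR_RGB2BGR))
E
python3 - <<'E'
from h import *
for n in("top","scene"):
    c=cam(n); im,d=get_image(n); save(n+"0",im); np.savez(n+"0",im=im,d=d)
    print(n,c[3],c[2][:,2],c[0][0,0])
s=env.state();print(s["ee_rot"],s["ft_force"],s["clock"],env.finger_overhang)
E
```

```text
top [0.20769575 0.06848777 1.24362411] [ 0.19774529 -0.00538889 -0.98023862] 447.733051507715
scene [ 1.37060247 -0.18341186  0.88608325] [-0.74055441  0.17789246 -0.64802272] 425.8879809877571
[[ 9.29813950e-01  3.68029252e-01 -6.98938925e-04]
 [ 3.68029893e-01 -9.29812874e-01  1.42045467e-03]
 [-1.27113542e-04 -1.57798898e-03 -9.99998747e-01]] [-0.53386502  0.18767689 -0.21248214] 0.1 0.014
```

View pics/top0.png

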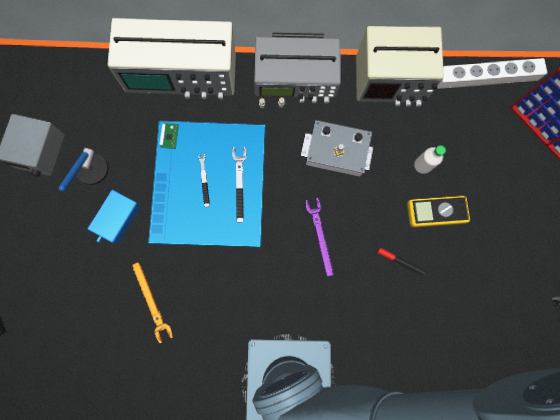

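View pics/scene0.png

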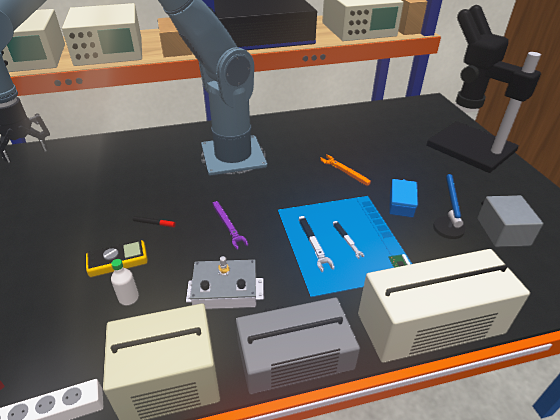

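The top view shows the larger wrench on the mat, with its jaw at about (240,155) and handle end at (240,220). The splitter is at (338,148) with the brass nut near (339,151). The purple and orange wrenches are look-alikes. The scene view agrees.

Run:
```python
from h import *
a=np.load("top0.npz"); im=a["im"]; c=cam("top")
cr=lambda im,x0,y0,w,h,k: cv2.resize(im[y0:y0+h,x0:x0+w],None,fx=k,fy=k,interpolation=cv2.INTER_CUBIC)
A=cr(im,190,135,80,100,5); B=cr(im,295,115,80,70,5)
b=np.load("scene0.npz")["im"]; C=cr(b,180,245,90,70,5)
pic=np.zeros((600,800,3),np.uint8); pic[:500,:400]=A[:,:400]; pic[:350,400:]=B; 
C=cv2.resize(C,(321,250)); pic[350:,400:721]=C; save("crop0",pic)
print("jaw",ray(c,[[240,155],[240,220]],0.012)); print("box corners",ray(c,[[313,121],[370,133],[364,173],[306,162]],0.05)); print("term",ray(c,[[338,147]],0.1),ray(c,[[339,153]],0.06))
print("mat",ray(c,[[158,121],[265,125],[261,246],[149,242]],0.004))
```

```text
jaw [[0.61708806 0.14711677 0.012     ]
 [0.42740817 0.1410069  0.012     ]]
box corners [[ 0.70963598 -0.05859514  0.05      ]
 [ 0.67719668 -0.21897189  0.05      ]
 [ 0.56006684 -0.1997937   0.05      ]
 [ 0.58833448 -0.03931846  0.05      ]]
term [[ 0.6161555  -0.12040782  0.1       ]] [[ 0.61308231 -0.12962329  0.06      ]]
mat [[0.71755513 0.39014063 0.004     ]
 [0.71331056 0.07729917 0.004     ]
 [0.35674071 0.0807787  0.004     ]
 [0.36164022 0.39100094 0.004     ]]
```

View pics/crop0.png

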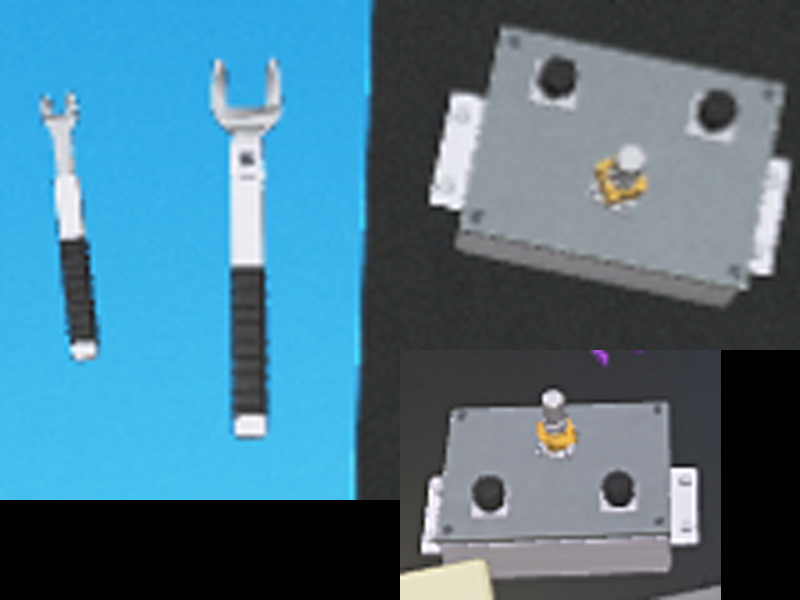

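The crops show the splitter with its caps on the far side (+x), so its yaw is about -10°. The wrench's mouth points to +x and its handle towards the robot. I need closer wrist views of the nut and of the wrench.

```bash
cat >> h.py <<'E'
def to(P,yaw,tilt=True):
    """rotvec(deg) and shift in tool axes from the measured pose to TCP P, tool x at world yaw, pointing down"""
    s=env.state(); R=np.array(s["ee_rot"]).reshape(3,3); a=np.radians(yaw)
    T=np.array([[np.cos(a),np.sin(a),0],[np.sin(a),-np.cos(a),0],[0,0,-1]])
    return np.round(np.degrees(cv2.Rodrigues(R.T@T)[0].ravel()),2),np.round(R.T@(np.array(P)-s["eef_pos"]),4)
E
python3 - <<'E'
from h import *
p=camera_params("wrist"); print(np.round(p["mount"],3),p["K"])
print(to([0.53,-0.125,0.30],0))
E
```

```text
[[ 0.002 -0.955 -0.295  0.076]
 [ 1.     0.002  0.     0.   ]
 [ 0.    -0.295  0.955 -0.129]
 [ 0.     0.     0.     1.   ]] [[298.03421032   0.         284.4201114 ]
 [  0.         298.03421032 209.82973362]
 [  0.           0.           1.        ]]
(array([-9.000e-02,  2.000e-02,  2.159e+01]), array([ 0.4469, -0.3382, -0.055 ]))
```

>>> {"api": "servo_tool", "payload": {
  "deltas": [
    [[0,0,5],[0.05,-0.035,0],0.0854],
    [[0,0,10],[0.1,-0.07,0],0.0854],
    [[0,0,15],[0.15,-0.1,0],0.0854],
    [[0,0,21.6],[0.2,-0.13,0],0.0854],
    [[0,0,21.6],[0.25,-0.16,0],0.0854],
    [[0,0,21.6],[0.3,-0.19,0],0.0854],
    [[0,0,21.6],[0.35,-0.22,0],0.0854],
    [[0,0,21.6],[0.4,-0.25,0],0.0854],
    [[0,0,21.6],[0.45,-0.28,0.0],0.0854],
    [[0,0,21.6],[0.511,-0.313,0.04],0.0854],
    [[0,0,21.6],[0.511,-0.313,0.045],0.0854],
    [[0,0,21.6],[0.511,-0.313,0.045],0.0854]
  ]
}}

```text
clock: 1.6
eef_pos: [0.5983, -0.1246, 0.1988]
ee_rot: [[1.0, 0.002, -0.003], [0.002, -1.0, 0.0], [-0.003, -0.0, -1.0]]
ft_force: [-0.4, -0.3, -0.2]
finger_gap: 1.006
gripper_force: 0.0
```

Run:
```python
from h import *
c=cam("wrist"); im,d=get_image("wrist"); save("w1",im); np.savez("w1",im=im,d=d,**dict(zip("KDRo",c)))
print(env.state()["eef_pos"],proj(c,[[0.614,-0.125,0.072]]))
```

```text
[ 0.59825263 -0.12653801  0.19984625] [[284.7141582  188.82434638]]
```

View pics/w1.png

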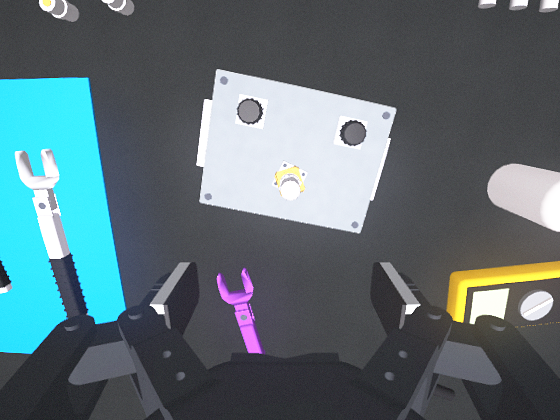

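The wrist view shows the box, the caps at (249,111) and (353,132), and the nut at (290,180) with the termination top at (290,188). The larger wrench's head is at the left, (40,170). Next I'll measure the nut's flats and the axes.

Run:
```python
from h import *
a=np.load("w1.npz"); im=a["im"]; c=[a[k] for k in "KDRo"]
hsv=cv2.cvtColor(im,cv2.COLOR_RGB2HSV)
# caps
g=((hsv[...,2]<75)).astype(np.uint8)
lab=[]
for x,y in((249,111),(353,132)):
    m=np.zeros_like(g); m[y-16:y+17,x-16:x+17]=g[y-16:y+17,x-16:x+17]
    n,l,st,ce=cv2.connectedComponentsWithStats(m); i=1+np.argmax(st[1:,4]); 
    lab.append(ray(c,ce[i],0.066)[0]); print("cap",ce[i],st[i],lab[-1])
v=lab[0]-lab[1]; ang=np.arctan2(v[1],v[0])-np.pi/2; print("yaw",np.degrees(ang),np.linalg.norm(v))
mid=(lab[0]+lab[1])/2; ex=np.array([np.cos(ang),np.sin(ang),0]); print("term from caps",mid-0.052*ex)
# lid by contour
L=cv2.inRange(hsv,(0,0,120),(179,60,255)); L[:, :195]=0; L[:,400:]=0; L[:60]=0; L[240:]=0
cn=max(cv2.findContours(cv2.morphologyEx(L,cv2.MORPH_CLOSE,np.ones((5,5))),0,1)[0],key=cv2.contourArea)
# nut
Y=cv2.inRange(hsv,(15,80,100),(35,255,255)); Y[:150]=0;Y[210:]=0;Y[:,:260]=0;Y[:,320:]=0
ys,xs=np.nonzero(Y); print("nut px",xs.min(),xs.max(),ys.min(),ys.max(),len(xs))
P=ray(c,np.c_[xs,ys],0.072); print("nut bbox",P.min(0),P.max(0))
st=ray(c,[[290,188]],0.102); print("term top",st)
crop=cv2.resize(im[155:215,255:325],None,fx=10,fy=10,interpolation=cv2.INTER_CUBIC)
save("nut1",crop)
```

```text
cap [257.5        111.41071429] [250  99  13  25  56] [ 0.67916196 -0.10193128  0.066     ]
cap [350.78723404 123.70212766] [342 121  22   9  47] [ 0.669591   -0.18090665  0.066     ]
yaw -6.9099277128696865 0.07955320774622703
term from caps [ 0.62275418 -0.1351629   0.066     ]
nut px 275 304 166 195 193
nut bbox [ 0.60837762 -0.14194297  0.072     ] [ 0.63418724 -0.11650818  0.072     ]
term top [[ 0.62178607 -0.12906167  0.102     ]]
```

View pics/nut1.png

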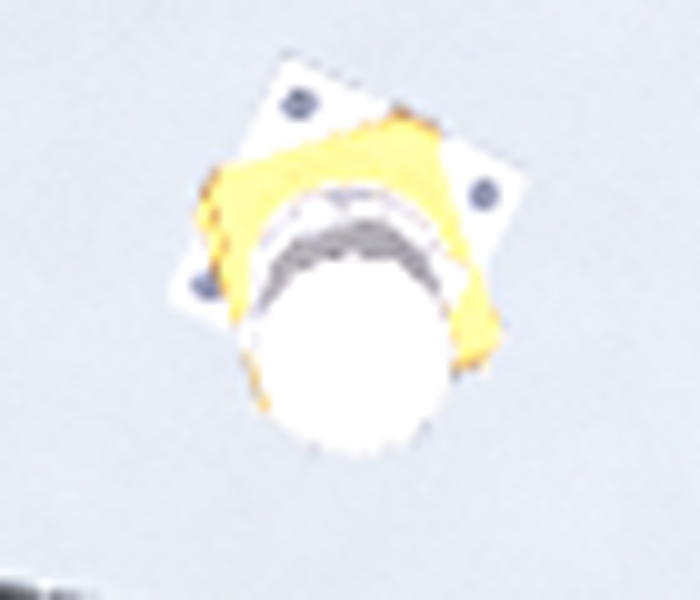

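The nut is clear: its far flat runs crop (222,168)–(395,112) and its right flat (440,145)–(495,310), so its yaw is about +18°. The wrench can go on from the robot side at that yaw and swing clockwise clear of the caps. I'll compute the centre.

Run:
```python
from h import *
a=np.load("w1.npz"); c=[a[k] for k in "KDRo"]
f=lambda L,z: ray(c,[[254.55+x/10,154.55+y/10] for x,y in L],z)
t=f([(222,168),(395,112)],.072); r=f([(440,145),(497,310)],.072)
for e in(t,r): d=e[1]-e[0]; print("edge",np.degrees(np.arctan2(d[1],d[0])),np.linalg.norm(d)*1e3)
th=np.radians(18.2); ex=np.array([np.cos(th),np.sin(th),0]); ey=np.array([-ex[1],ex[0],0])
X=(t@ex).mean()-.011; Y=(r@ey).mean()+.011; print("nut centre by flats",X*ex+Y*ey)
fl=f([(285,55),(525,180),(170,300)],.053); print("flange",(fl[1]+fl[2])/2, np.linalg.norm(fl[1]-fl[2])*1e3)
d=fl[1]-fl[0]; print("flange yaw",np.degrees(np.arctan2(d[1],d[0]))+90)
print("top",f([(353,358)],.102))
print(to([0.595,0.149,0.142],0), env.state()["eef_pos"])
```

```text
edge -71.74950563455627 15.697120324446843
edge -160.14488286752115 15.466772190451405
nut centre by flats [ 0.62146753 -0.12885403  0.        ]
flange [ 0.61934744 -0.12918479  0.053     ] 35.094025985693406
flange yaw -27.254127793298323
top [[ 0.61991131 -0.1289617   0.102     ]]
(array([ 0.05,  0.1 , -0.05]), array([-0.0034, -0.2756,  0.0576])) [ 0.59825263 -0.12653801  0.19984625]
```

>>> {"api": "servo_tool", "payload": {
  "deltas": [
    [[0,0,0],[0,-0.055,0],0.0854],
    [[0,0,0],[-0.003,-0.11,0],0.0854],
    [[0,0,0],[-0.003,-0.165,0.01],0.0854],
    [[0,0,0],[-0.003,-0.22,0.04],0.0854],
    [[0,0,0],[-0.003,-0.2755,0.0575],0.0854],
    [[0,0,0],[-0.003,-0.2755,0.0575],0.0854],
    [[0,0,0],[-0.003,-0.2755,0.0575],0.0854]
  ]
}}

```text
clock: 2.52
eef_pos: [0.597, 0.1475, 0.1437]
ee_rot: [[1.0, -0.003, 0.001], [-0.003, -1.0, -0.002], [0.001, 0.002, -1.0]]
ft_force: [-0.4, -1.1, 0.1]
finger_gap: 1.0
gripper_force: 0.0
```

Run:
```python
from h import *
c=cam("wrist"); im,d=get_image("wrist"); save("w2",im); np.savez("w2",im=im,d=d,**dict(zip("KDRo",c)))
print(env.state()["eef_pos"],proj(c,[[0.617,0.147,0.014]]))
```

```text
[0.59720017 0.14685337 0.14378957] [[284.42399729 183.92836128]]
```

View pics/w2.png

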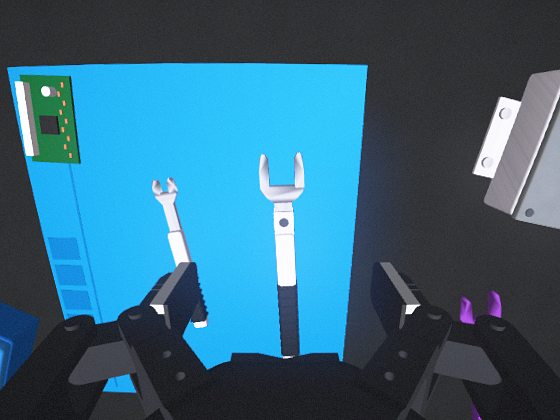

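The larger wrench fills the middle of the view: tips at (264,153) and (298,152), jaw bottom about (283,188), handle down to (289,355). The pads will straddle the handle, clear of the small wrench. I'll fit its pose.

Run:
```python
from h import *
a=np.load("w2.npz"); im=a["im"]; c=[a[k] for k in "KDRo"]
hsv=cv2.cvtColor(im,cv2.COLOR_RGB2HSV)
mat=cv2.inRange(hsv,(85,120,120),(110,255,255)); m=255-mat
m[:140]=0;m[345:]=0;m[:,:245]=0;m[:,325:]=0
for y in(153,158,165,175,182,185,187,189,192,200,205,212,230,250,270,290,310,330):
    xs=np.nonzero(m[y])[0]; g=np.split(xs,np.where(np.diff(xs)>1)[0]+1); print(y,[(int(q[0]),int(q[-1])) for q in g if len(q)])
L=[];Rr=[]
for y in range(236,340):
    xs=np.nonzero(m[y])[0]; xs=xs[(xs>265)&(xs<305)]; L.append((xs[0]-.5,y)); Rr.append((xs[-1]+.5,y))
l,r=ray(c,L,.016),ray(c,Rr,.016); print("width mm",np.median(l[:,1]-r[:,1])*1e3)
M=(l+r)/2; k=np.polyfit(M[:,0],M[:,1],1); print("yaw",np.degrees(np.arctan(k[0])),"x range",M[:,0].min(),M[:,0].max())
print("y at .6175,.4875",np.polyval(k,[.6175,.4875]))
j=ray(c,[[264,152],[298,151],[283,187],[283,186]],.014); print("tips/bottom",j)
e=ray(c,[[289,357]],.018);print("end",e)
```

```text
153 [(297, 300)]
158 [(260, 267), (294, 301)]
165 [(259, 267), (295, 302)]
175 [(259, 268), (295, 303)]
182 [(260, 268), (295, 303)]
185 [(260, 269), (275, 277), (281, 304)]
187 [(260, 303)]
189 [(260, 303)]
192 [(262, 301)]
200 [(270, 293)]
205 [(274, 291)]
212 [(273, 293)]
230 [(274, 293)]
250 [(276, 294)]
270 [(277, 295)]
290 [(278, 296)]
310 [(279, 297)]
330 [(280, 298)]
width mm 18.60862272943757
yaw 2.6118466969901646 x range 0.4512503319159771 0.5681758250925038
y at .6175,.4875 [0.14961594 0.14368574]
tips/bottom [[0.64504317 0.16454154 0.014     ]
 [0.64585808 0.13530861 0.014     ]
 [0.61421673 0.14826845 0.014     ]
 [0.61512517 0.14826641 0.014     ]]
end [[0.42917979 0.14226622 0.018     ]]
```

```bash
python3 -c "
from h import *
print(to([0.498,0.144,0.06],2.6),to([0.498,0.144,0.020],2.6))"
```

```text
(array([ 0.1 , -0.09, -2.83]), array([-0.0993,  0.0031,  0.0836])) (array([ 0.1 , -0.09, -2.83]), array([-0.0994,  0.003 ,  0.1236]))
```

>>> {"api": "servo_tool", "payload": {
  "deltas": [
    [[0,0,-2.8],[-0.05,0.003,0.02],0.05],
    [[0,0,-2.8],[-0.0995,0.003,0.05],0.05],
    [[0,0,-2.8],[-0.0995,0.003,0.08],0.05],
    [[0,0,-2.8],[-0.0995,0.003,0.1],0.045],
    [[0,0,-2.8],[-0.0995,0.003,0.115],0.04],
    [[0,0,-2.8],[-0.0995,0.003,0.121],0.035],
    [[0,0,-2.8],[-0.0995,0.003,0.121],0.035],
    [[0,0,-2.8],[-0.0995,0.003,0.121],0.035]
  ]
}}

```text
clock: 3.58
eef_pos: [0.4973, 0.1472, 0.0224]
ee_rot: [[0.999, 0.048, 0.001], [0.048, -0.999, 0.0], [0.001, -0.0, -1.0]]
ft_force: [-0.0, 1.0, 0.8]
finger_gap: 0.408
gripper_force: 0.0
```

```bash
python3 -c "
from h import *
s=env.state();print(s['eef_pos'],s['ft_force'],s['finger_gap']); print(to([0.498,0.144,0.020],2.6))"
```

```text
[0.4973279 0.1472339 0.0224249] [-0.01549308  1.00441206  0.80924055] 0.40834094796941073
(array([-0.02, -0.07,  0.17]), array([0.0005, 0.0033, 0.0024]))
```

>>> {"api": "servo_tool", "payload": {
  "deltas": [
    [[0,0,0],[0,0.002,0.0025],0.03],
    [[0,0,0],[0,0.002,0.0025],0.02],
    [[0,0,0],[0,0.002,0.0025],0.01],
    [[0,0,0],[0,0.002,0.0025],0.0],
    [[0,0,0],[0,0.002,0.0025],0.0],
    [[0,0,0],[0,0.002,0.0025],0.0],
    [[0,0,0],[0,0.002,0.0025],0.0]
  ]
}}

```text
clock: 4.45
eef_pos: [0.4968, 0.145, 0.0196]
ee_rot: [[0.999, 0.048, 0.0], [0.048, -0.999, -0.0], [0.0, 0.0, -1.0]]
ft_force: [-1.3, -1.0, 5.7]
finger_gap: 0.191
gripper_force: 59.4
```

>>> {"api": "servo_tool", "payload": {
  "deltas": [
    [[0,0,0],[0,0,-0.01],0],
    [[0,0,0],[0,0,-0.04],0],
    [[0,0,0],[0,0,-0.08],0],
    [[0,0,0],[0,0,-0.1],0],
    [[0,0,0],[0,0,-0.1],0],
    [[0,0,0],[0,0,-0.1],0]
  ]
}}

```text
clock: 5.2
eef_pos: [0.4959, 0.1449, 0.1184]
ee_rot: [[0.999, 0.049, -0.002], [0.049, -0.999, -0.001], [-0.002, 0.0, -1.0]]
ft_force: [-0.6, -0.6, -3.5]
finger_gap: 0.194
gripper_force: 58.8
```

Run:
```python
from h import *
c=cam("wrist"); s=env.state(); im,d=get_image("wrist"); save("w3",im); np.savez("w3",im=im)
print(s["eef_pos"],s["ft_force"],s["wrist_torque"])
K,D,R,o=c; Rt=np.array(s["ee_rot"]).reshape(3,3); p=np.array(s["eef_pos"])
hsv=cv2.cvtColor(im,cv2.COLOR_RGB2HSV); m=255-cv2.inRange(hsv,(85,120,120),(110,255,255))
z=p[2]-.0196+.018
for y in(0,5,10,20,30,50,60,70,90,110,140,170,200,230,260):
    xs=np.nonzero(m[y,200:360])[0]+200; g=np.split(xs,np.where(np.diff(xs)>1)[0]+1)
    for q in g:
        if len(q)>3:
            P=ray(c,[[q[0]-.5,y],[q[-1]+.5,y]],z); T=(P-p)@Rt; print(y,q[0],q[-1],np.round(T*1e3,1)[:,:2].tolist(),"mid",np.round(T[:,1].mean()*1e3,2))
```

```text
[0.4959495  0.1449329  0.11842604] [-0.62378345 -0.59851922 -3.46588403] [-0.02013798  0.15180192 -0.02585069]
0 237 258 [[120.1, -18.4], [120.1, -9.9]] mid -14.16
0 313 335 [[120.1, 10.9], [120.2, 19.8]] mid 15.32
5 237 258 [[118.4, -18.5], [118.4, -9.9]] mid -14.2
5 313 334 [[118.4, 10.9], [118.5, 19.4]] mid 15.18
10 237 334 [[116.7, -18.5], [116.7, 19.5]] mid 0.5
20 240 331 [[113.1, -17.5], [113.2, 18.5]] mid 0.5
30 245 327 [[109.5, -15.6], [109.6, 17.0]] mid 0.71
50 264 307 [[102.2, -8.2], [102.3, 9.3]] mid 0.53
60 266 304 [[98.5, -7.5], [98.6, 8.2]] mid 0.34
70 263 307 [[94.8, -8.8], [94.8, 9.5]] mid 0.35
90 264 306 [[87.1, -8.5], [87.1, 9.2]] mid 0.37
110 264 306 [[79.2, -8.6], [79.2, 9.4]] mid 0.39
140 265 305 [[66.9, -8.4], [66.9, 9.2]] mid 0.42
170 265 304 [[53.9, -8.6], [53.9, 9.1]] mid 0.23
200 265 304 [[40.1, -8.8], [40.2, 9.4]] mid 0.26
230 266 303 [[25.5, -8.6], [25.6, 9.2]] mid 0.29
260 245 323 [[9.9, -19.1], [10.0, 19.3]] mid 0.07
260 353 359 [[9.9, 33.4], [9.9, 36.9]] mid 35.16
```

View pics/w3.png

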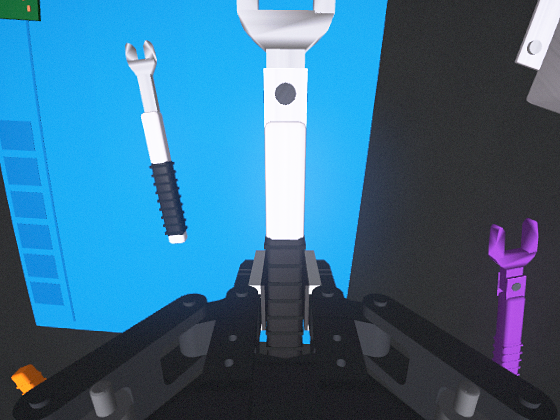

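The picture shows the wrench gripped square. The jaw bottom is at row 9, so the jaw centre is about 131 mm ahead of the TCP, and the hinge pin is at (285,93). Next I'll carry it beside the nut, above it, at the fitting yaw, and look again.

```bash
python3 -c "
from h import *
print(to([0.533,-0.09,0.13],19.0))"
```

```text
(array([  0.02,   0.13, -16.2 ]), array([ 0.0257,  0.2365, -0.0117]))
```

>>> {"api": "servo_tool", "payload": {
  "deltas": [
    [[0,0,-3],[0.003,0.03,-0.012],0],
    [[0,0,-6],[0.007,0.08,-0.012],0],
    [[0,0,-10],[0.014,0.13,-0.012],0],
    [[0,0,-14],[0.02,0.18,-0.012],0],
    [[0,0,-16.2],[0.0255,0.22,-0.012],0],
    [[0,0,-16.2],[0.0255,0.2365,-0.012],0],
    [[0,0,-16.2],[0.0255,0.2365,-0.012],0],
    [[0,0,-16.2],[0.0255,0.2365,-0.012],0]
  ]
}}

```text
clock: 6.25
eef_pos: [0.5334, -0.0875, 0.1309]
ee_rot: [[0.945, 0.328, -0.001], [0.328, -0.945, 0.001], [-0.0, -0.002, -1.0]]
ft_force: [-0.2, -0.0, -3.4]
finger_gap: 0.191
gripper_force: 59.0
```

Run:
```python
from h import *
Ps=[];Rs=[];F=[]
for i in range(8):
    s=env.state(); Ps.append(s["eef_pos"]); Rs.append(np.array(s["ee_rot"]).reshape(3,3)); F.append(s["ft_force"]); im,d=get_image("wrist")
Ps=np.array(Ps); print(Ps.std(0),Ps.mean(0),np.mean(F,0),np.std(F,0)); R=np.mean(Rs,0); print(R, s["clock"])
save("w4",im); np.savez("w4",im=im,p=Ps.mean(0),R=R)
k=cv2.resize(im[60:210,340:520],None,fx=4,fy=4,interpolation=cv2.INTER_CUBIC); save("w4c",k)
```

```text
[0.0001199  0.00063761 0.00015522] [ 0.53368326 -0.08821099  0.13119794] [ 0.15716882 -0.10439225 -2.58613566] [0.46393331 0.41872213 0.51203942]
[[ 9.44902007e-01  3.27352368e-01 -2.61531341e-04]
 [ 3.27352579e-01 -9.44901728e-01  6.10871631e-04]
 [-4.68708967e-05 -6.62887609e-04 -9.99999638e-01]] 6.6
```

View pics/w4.png

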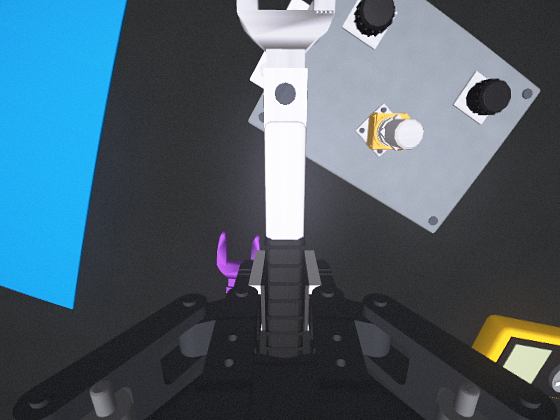

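The view shows the nut at about (385,132), square to the wrench as wanted, with the termination top disc at about (408,133). The jaw is beyond it, above the box. I'll measure numerically in tool coordinates.

Run:
```python
from h import *
a=np.load("w4.npz"); im=a["im"]; p=a["p"]; Rt=a["R"]
q=camera_params("wrist"); K=np.array(q["K"]);D=np.array(q["dist_coeffs"]); T=np.eye(4);T[:3,:3]=Rt;T[:3,3]=p; C=T@np.array(q["mount"]); c=(K,D,C[:3,:3],C[:3,3])
tool=lambda px,z:np.round((ray(c,px,z)-p)@Rt*1e3,2)[:,:2]
hsv=cv2.cvtColor(im,cv2.COLOR_RGB2HSV)
Y=cv2.inRange(hsv,(12,70,60),(35,255,255)); Y[:,:345]=0;Y[:,440:]=0;Y[:80]=0;Y[190:]=0
for y in range(102,166,4):
    xs=np.nonzero(Y[y])[0]
    if len(xs): print(y,xs[0],xs[-1],[int(hsv[y,x,2]) for x in range(xs[0],xs[-1]+1,3)])
for x in range(362,425,5):
    ys=np.nonzero(Y[:,x])[0]
    if len(ys): P=tool([[x,ys[0]-.5],[x,ys[-1]+.5]],.072); print(x,ys[0],ys[-1],P.tolist(),P[:,0].mean())
g=cv2.inRange(hsv,(0,0,225),(179,40,255)); g[:,:385]=0;g[:,435:]=0;g[:110]=0;g[160:]=0
n,l,st,ce=cv2.connectedComponentsWithStats(g); i=1+np.argmax(st[1:,4]); cn=cv2.findContours((l==i).astype(np.uint8),0,1)[0][0]
cc,r=cv2.minEnclosingCircle(cn); print("disc",cc,r,ce[i],st[i],tool([cc,ce[i]],.102))
print("jaw bottom rows",[(y,int(hsv[y,285,2])) for y in range(0,20,2)])
```

```text
114 371 407 [147, 138, 218, 252, 253, 250, 252, 254, 252, 248, 254, 249, 223]
118 369 409 [156, 139, 255, 251, 246, 251, 248, 171, 137, 235, 234, 239, 238, 244]
122 369 380 [140, 135, 230, 253]
126 369 378 [136, 132, 235, 187]
130 368 376 [155, 140, 231]
134 368 376 [137, 137, 249]
138 368 377 [139, 140, 212, 231]
142 367 380 [147, 138, 244, 243, 254]
146 368 390 [156, 192, 250, 250, 248, 250, 254, 239]
150 401 401 [197]
367 139 144 [[63.99, 51.54], [60.33, 51.82]] 62.16
372 113 148 [[79.48, 53.41], [57.89, 55.17]] 68.685
377 113 149 [[79.52, 56.47], [57.3, 58.38]] 68.41
382 113 149 [[79.55, 59.53], [57.32, 61.54]] 68.435
387 113 149 [[79.59, 62.6], [57.35, 64.71]] 68.47
392 113 149 [[79.63, 65.67], [57.38, 67.89]] 68.505
397 113 114 [[79.67, 68.74], [78.5, 68.86]] 79.08500000000001
402 113 149 [[79.71, 71.83], [57.44, 74.25]] 68.57499999999999
407 114 118 [[79.18, 74.98], [76.24, 75.3]] 77.71000000000001
disc (408.7391357421875, 133.0869598388672) 14.591248512268066 [408.71311475 132.94918033] [395 119  29  28 610] [[68.87 65.13]
 [68.94 65.11]]
jaw bottom rows [(0, 48), (2, 49), (4, 41), (6, 47), (8, 41), (10, 201), (12, 197), (14, 198), (16, 201), (18, 202)]
```

Run:
```python
from h import *
c=cam("wrist"); im,d=get_image("wrist"); K,D,R,o=c; p=np.array(env.state()["eef_pos"])
def z(x,y,w=2):
    dd=np.median(d[y-w:y+w+1,x-w:x+w+1]); u=cv2.undistortPoints(np.array([[[x,y]]],float),K,D)[0,0]; return np.round((o+R@(np.array([u[0],u[1],1])*dd))*1e3,1)
for n,q in dict(jawL=(258,20),jawR=(312,20),jawmid=(285,30),handle=(285,180),handle2=(285,140),nut=(384,142),nut2=(388,116),top=(409,133),lid=(350,180)).items(): print(n,z(*q))
print(p)
```

```text
jawL [638.3 -42.4 125.9]
jawR [645.4 -62.9 125.9]
jawmid [638.3 -53.9 126. ]
handle [581.  -73.8 132. ]
handle2 [597.3 -68.1 132.3]
nut [ 612.4 -126.    78.7]
nut2 [ 627.6 -123.7   73.3]
top [ 620.1 -128.3  103. ]
lid [ 580.8 -123.5   50.1]
[ 0.53377975 -0.0895555   0.13132152]
```

>>> {"api": "servo_tool", "payload": {
  "deltas": [
    [[0,0,0],[-0.05,0,0],0],
    [[0,0,0],[-0.1,0.01,0],0],
    [[0,0,-0.5],[-0.101,0.04,0],0],
    [[0,0,-0.5],[-0.101,0.0648,0],0],
    [[0,0,-0.5],[-0.101,0.0648,0.01],0],
    [[0,0,-0.5],[-0.101,0.0648,0.01],0],
    [[0,0,-0.5],[-0.101,0.0648,0.01],0]
  ]
}}

```text
clock: 7.58
eef_pos: [0.4591, -0.1828, 0.1211]
ee_rot: [[0.942, 0.335, -0.001], [0.335, -0.942, 0.001], [-0.001, -0.001, -1.0]]
ft_force: [0.1, 0.3, -2.1]
finger_gap: 0.197
gripper_force: 59.0
```

>>> {"api": "servo_tool", "payload": {
  "deltas": [
    [[0,0,0],[0,0,0.015],0],
    [[0,0,0],[0,0,0.03],0],
    [[0,0,0],[0,0,0.042],0],
    [[0,0,0],[0,0,0.0453],0],
    [[0,0,0],[0,0,0.0453],0],
    [[0,0,0],[0,0,0.0453],0],
    [[0,0,0],[0,0,0.0453],0],
    [[0,0,0],[0,0,0.0453],0]
  ]
}}

```text
clock: 8.57
eef_pos: [0.4595, -0.184, 0.0762]
ee_rot: [[0.943, 0.334, 0.001], [0.334, -0.943, -0.0], [0.0, 0.0, -1.0]]
ft_force: [-0.1, 0.2, -2.8]
finger_gap: 0.193
gripper_force: 59.0
```

Run:
```python
from h import *
P=[];F=[]
for i in range(5):
    s=env.state();P.append(s["eef_pos"]);F.append(s["ft_force"]); im,d=get_image("scene")
P=np.array(P);print(P[-1],P.std(0),np.mean(F,0)); R=np.array(s["ee_rot"]).reshape(3,3); a=np.load("w4.npz")
N=a["p"]+a["R"]@[.0686,.0648,0]; print("nut axis in tool",(N-P.mean(0))@R,"yaw",np.degrees(np.arctan2(R[1,0],R[0,0])))
save("s5",cv2.resize(im[225:325,165:285],None,fx=5,fy=5,interpolation=cv2.INTER_CUBIC))
```

```text
[ 0.45935798 -0.18393431  0.07605562] [5.24904702e-05 2.68298145e-05 6.81051503e-05] [ 0.09963455 -0.09615775 -2.5670686 ]
nut axis in tool [ 0.1701197  -0.0002324  -0.05500071] yaw 19.49001065013951
```

>>> {"api": "servo_tool", "payload": {
  "deltas": [
    [[0,0,0],[0.006,-0.0002,0],0],
    [[0,0,0],[0.012,-0.0002,0],0],
    [[0,0,0],[0.017,-0.0002,0],0],
    [[0,0,0],[0.021,-0.0002,0],0],
    [[0,0,0],[0.025,-0.0002,0],0],
    [[0,0,0],[0.025,-0.0002,0],0]
  ]
}}

```text
clock: 9.57
eef_pos: [0.4834, -0.1754, 0.076]
ee_rot: [[0.943, 0.334, 0.001], [0.334, -0.943, -0.0], [0.001, 0.0, -1.0]]
ft_force: [1.1, -0.2, -2.3]
finger_gap: 0.194
gripper_force: 59.0
```

>>> {"api": "servo_tool", "payload": {
  "deltas": [
    [[0,0,0],[0.004,0,0],0],
    [[0,0,0],[0.008,0,0],0],
    [[0,0,0],[0.011,0,0],0],
    [[0,0,0],[0.013,0,0],0],
    [[0,0,0],[0.013,0,0],0],
    [[0,0,0],[0.013,0,0],0]
  ]
}}

```text
clock: 10.32
eef_pos: [0.4955, -0.1711, 0.0761]
ee_rot: [[0.943, 0.334, 0.001], [0.334, -0.943, -0.0], [0.001, 0.0, -1.0]]
ft_force: [0.1, -1.2, -4.1]
finger_gap: 0.187
gripper_force: 59.0
```

```bash
cat > st.py <<'E'
from h import *
P=[];F=[];T=[]
for i in range(4):
    s=env.state();P.append(s["eef_pos"]);F.append(s["ft_force"]);T.append(s["wrist_torque"]); im,d=get_image("scene")
R=np.array(s["ee_rot"]).reshape(3,3); a=np.load("w4.npz"); N=a["p"]+a["R"]@[.0686,.0648,0]; P=np.mean(P,0)
print("clock",s["clock"],"nut in tool",(N-P)@R,"yaw",np.degrees(np.arctan2(R[1,0],R[0,0])),"Ftool",np.mean(F,0)@R,np.std(F,0),"T",np.mean(T,0)@R)
E
python3 - <<'E'
from st import *
save("s6",cv2.resize(im[225:325,165:285],None,fx=5,fy=5,interpolation=cv2.INTER_CUBIC))
E
```

```text
clock 10.475 nut in tool [ 1.31900522e-01 -7.25690184e-05 -5.49851435e-02] yaw 19.48896791326442 Ftool [0.49588824 1.37042947 2.84011324] [0.52439353 0.25033203 0.73169329] T [-0.34571253  0.00402397  0.22398774]
```

View pics/s6.png

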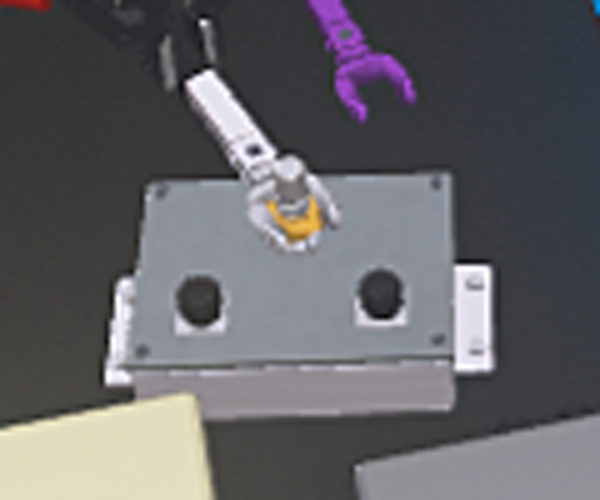

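The crop shows the jaw fully around the brass nut and clear of the lid. I'll begin the clockwise arc, pivoting about the nut axis 131.9 mm ahead of the TCP.

>>> {"api": "servo_tool", "payload": {
  "deltas": [
    [[0,0,1.5],[0,-0.0035,0],0],
    [[0,0,3],[0.0002,-0.0069,0],0],
    [[0,0,4.5],[0.0004,-0.0103,0],0],
    [[0,0,6],[0.0007,-0.0138,0],0],
    [[0,0,7],[0.001,-0.0161,0],0],
    [[0,0,8],[0.0013,-0.0184,0],0],
    [[0,0,8],[0.0013,-0.0184,0],0]
  ]
}}

```text
clock: 11.4
eef_pos: [0.4906, -0.1534, 0.0761]
ee_rot: [[0.98, 0.199, 0.001], [0.199, -0.98, -0.0], [0.001, 0.001, -1.0]]
ft_force: [3.8, -2.1, -3.4]
finger_gap: 0.2
gripper_force: 59.1
```

```bash
python3 st.py
```

```text
clock 11.55 nut in tool [ 0.13183957 -0.00024561 -0.05491396] yaw 11.474997480150877 Ftool [2.9434454  3.38101483 3.01235039] [0.14151043 0.54388213 0.86224175] T [-0.90084888  0.48277195  0.31040079]
```

>>> {"api": "servo_tool", "payload": {
  "deltas": [
    [[0,0,2],[0.0001,-0.0046,0],0],
    [[0,0,4],[0.0003,-0.0092,0],0],
    [[0,0,6],[0.0007,-0.0138,0],0],
    [[0,0,8],[0.0013,-0.0184,0],0],
    [[0,0,10],[0.002,-0.0229,0],0],
    [[0,0,12],[0.0029,-0.0274,0],0],
    [[0,0,13],[0.0034,-0.0297,0],0],
    [[0,0,13],[0.0034,-0.0297,0],0]
  ]
}}

```text
clock: 12.6
eef_pos: [0.4883, -0.1238, 0.0762]
ee_rot: [[1.0, -0.027, 0.001], [-0.027, -1.0, -0.001], [0.001, 0.001, -1.0]]
ft_force: [5.2, -4.3, -2.6]
finger_gap: 0.195
gripper_force: 59.0
```

```bash
cat > br.py <<'E'
# hinge angle from the wrist picture: side midpoints of head relative to handle, in tool coords
from st import *
def hinge():
    c=cam("wrist"); s=env.state(); im,d=get_image("wrist"); p=np.array(s["eef_pos"]); Rt=np.array(s["ee_rot"]).reshape(3,3); np.save("last",im)
    g=cv2.GaussianBlur(cv2.cvtColor(im,cv2.COLOR_RGB2GRAY),(3,3),0).astype(float)
    print("row mid(px):",end=" ")
    for y in(14,20,26,55,60,70,80,120,160,200):
        dx=np.diff(g[y]); L=(228,284) if y<40 else (252,284); Rr=(286,345) if y<40 else (286,320)
        l=L[0]+np.argmax(np.abs(dx[L[0]:L[1]])); r=Rr[0]+np.argmax(np.abs(dx[Rr[0]:Rr[1]])); print(y,(l,r,(l+r)/2),end=" ")
    print()
hinge()
E
python3 br.py
```

```text
clock 12.75 nut in tool [ 0.13158954 -0.00036285 -0.0547897 ] yaw -1.555936179813255 Ftool [4.84550902 4.28021359 3.06440221] [0.65038116 0.55222808 0.34257707] T [-0.88898125  0.81604915  0.35439082]
row mid(px): 14 (np.int64(239), np.int64(334), np.float64(286.5)) 20 (np.int64(243), np.int64(333), np.float64(288.0)) 26 (np.int64(246), np.int64(331), np.float64(288.5)) 55 (np.int64(267), np.int64(306), np.float64(286.5)) 60 (np.int64(267), np.int64(306), np.float64(286.5)) 70 (np.int64(264), np.int64(308), np.float64(286.0)) 80 (np.int64(264), np.int64(308), np.float64(286.0)) 120 (np.int64(265), np.int64(307), np.float64(286.0)) 160 (np.int64(265), np.int64(305), np.float64(285.0)) 200 (np.int64(265), np.int64(304), np.float64(284.5))
```

>>> {"api": "servo_tool", "payload": {
  "deltas": [
    [[0,0,2],[0.0003,-0.0045,0],0],
    [[0,0,4],[0.0006,-0.009,0],0],
    [[0,0,6],[0.001,-0.0136,0],0],
    [[0,0,6],[0.001,-0.0136,0],0]
  ]
}}

```text
clock: 13.35
eef_pos: [0.4895, -0.1101, 0.0762]
ee_rot: [[0.991, -0.132, 0.001], [-0.132, -0.991, -0.001], [0.001, 0.0, -1.0]]
ft_force: [4.5, -4.5, -3.4]
finger_gap: 0.195
gripper_force: 59.0
```

```bash
cat >> st.py <<'E'
f=np.mean(F,0)@R; t=np.mean(T,0)@R; print("M_nut %.3f M_hinge %.3f"%(t[2]-.1316*f[1],t[2]-.0866*f[1]))
E
python3 br.py
```

```text
clock 13.5 nut in tool [ 0.1313831  -0.0004515  -0.05486386] yaw -7.551130212449753 Ftool [4.92012921 3.78003882 3.33661077] [0.30545727 0.25579197 0.07939059] T [-0.79262169  0.86633889  0.30843018]
M_nut -0.189 M_hinge -0.019
row mid(px): 14 (np.int64(239), np.int64(334), np.float64(286.5)) 20 (np.int64(243), np.int64(333), np.float64(288.0)) 26 (np.int64(246), np.int64(331), np.float64(288.5)) 55 (np.int64(267), np.int64(306), np.float64(286.5)) 60 (np.int64(267), np.int64(306), np.float64(286.5)) 70 (np.int64(264), np.int64(308), np.float64(286.0)) 80 (np.int64(264), np.int64(308), np.float64(286.0)) 120 (np.int64(264), np.int64(307), np.float64(285.5)) 160 (np.int64(265), np.int64(305), np.float64(285.0)) 200 (np.int64(265), np.int64(304), np.float64(284.5))
```

>>> {"api": "servo_tool", "payload": {
  "deltas": [
    [[0,0,1],[0.0001,-0.0023,0],0],
    [[0,0,2],[0.0002,-0.0046,0],0],
    [[0,0,2],[0.0002,-0.0046,0],0]
  ]
}}

```text
clock: 13.98
eef_pos: [0.4902, -0.1057, 0.0761]
ee_rot: [[0.986, -0.166, 0.001], [-0.166, -0.986, -0.001], [0.001, 0.0, -1.0]]
ft_force: [3.7, -4.2, -2.5]
finger_gap: 0.192
gripper_force: 59.0
```

```bash
python3 br.py
```

```text
clock 14.125 nut in tool [ 0.13129803 -0.0005865  -0.05489177] yaw -9.555683073058368 Ftool [4.74402278 3.2732225  2.33209492] [0.38641821 0.23927981 0.52835911] T [-0.83237153  0.87775298  0.26180092]
M_nut -0.169 M_hinge -0.022
row mid(px): 14 (np.int64(238), np.int64(334), np.float64(286.0)) 20 (np.int64(242), np.int64(333), np.float64(287.5)) 26 (np.int64(245), np.int64(330), np.float64(287.5)) 55 (np.int64(267), np.int64(306), np.float64(286.5)) 60 (np.int64(267), np.int64(306), np.float64(286.5)) 70 (np.int64(264), np.int64(308), np.float64(286.0)) 80 (np.int64(264), np.int64(308), np.float64(286.0)) 120 (np.int64(264), np.int64(307), np.float64(285.5)) 160 (np.int64(265), np.int64(305), np.float64(285.0)) 200 (np.int64(265), np.int64(304), np.float64(284.5))
```

>>> {"api": "servo_tool", "payload": {
  "deltas": [
    [[0,0,1],[0.0001,-0.0023,0],0],
    [[0,0,2],[0.0002,-0.0046,0],0],
    [[0,0,2],[0.0002,-0.0046,0],0]
  ]
}}

```text
clock: 14.6
eef_pos: [0.491, -0.1013, 0.0761]
ee_rot: [[0.98, -0.2, 0.001], [-0.2, -0.98, -0.001], [0.001, 0.0, -1.0]]
ft_force: [3.6, -4.7, -3.2]
finger_gap: 0.194
gripper_force: 59.1
```

```bash
python3 st.py
```

```text
clock 14.75 nut in tool [ 0.13123916 -0.00059885 -0.05492027] yaw -11.555595079975701 Ftool [4.74261049 3.46526779 2.99717698] [0.46934278 0.62036667 0.29879811] T [-0.81827485  0.94598949  0.27094724]
M_nut -0.185 M_hinge -0.029
```

>>> {"api": "servo_tool", "payload": {
  "deltas": [
    [[0,0,1],[0.0001,-0.0023,0],0],
    [[0,0,2],[0.0002,-0.0046,0],0],
    [[0,0,2],[0.0002,-0.0046,0],0]
  ]
}}

```text
clock: 15.18
eef_pos: [0.4921, -0.0968, 0.0761]
ee_rot: [[0.972, -0.235, 0.001], [-0.235, -0.972, -0.001], [0.001, 0.0, -1.0]]
ft_force: [4.3, -5.1, -2.4]
finger_gap: 0.195
gripper_force: 59.1
```

```bash
python3 st.py
```

```text
clock 15.325 nut in tool [ 0.13115085 -0.00063612 -0.05496819] yaw -13.558992755440947 Ftool [4.78067171 3.72281634 2.62886228] [0.31099884 0.24030415 0.49651658] T [-0.77660443  0.92088395  0.25894154]
M_nut -0.231 M_hinge -0.063
```

>>> {"api": "servo_tool", "payload": {
  "deltas": [
    [[0,0,1],[0.0001,-0.0023,0],0],
    [[0,0,2],[0.0002,-0.0046,0],0],
    [[0,0,2],[0.0002,-0.0046,0],0]
  ]
}}

```text
clock: 15.75
eef_pos: [0.4933, -0.0925, 0.076]
ee_rot: [[0.963, -0.268, 0.001], [-0.268, -0.963, -0.001], [0.001, 0.0, -1.0]]
ft_force: [3.7, -5.2, -2.6]
finger_gap: 0.196
gripper_force: 59.1
```

```bash
python3 st.py
```

```text
clock 15.9 nut in tool [ 0.13106546 -0.00064521 -0.05498367] yaw -15.557786564243989 Ftool [4.81566518 3.8616782  2.68778947] [0.32481125 0.16489137 0.17590915] T [-0.7672947   0.91826227  0.23906716]
M_nut -0.269 M_hinge -0.095
```

>>> {"api": "servo_tool", "payload": {
  "deltas": [
    [[0,0,1],[0.0001,-0.0023,0],0],
    [[0,0,2],[0.0002,-0.0046,0],0],
    [[0,0,2],[0.0002,-0.0046,0],0]
  ]
}}

```text
clock: 16.32
eef_pos: [0.4946, -0.0881, 0.076]
ee_rot: [[0.953, -0.302, 0.0], [-0.302, -0.953, -0.001], [0.001, 0.001, -1.0]]
ft_force: [3.6, -4.7, -1.7]
finger_gap: 0.189
gripper_force: 59.1
```

```bash
python3 br.py
```

```text
clock 16.475 nut in tool [ 0.13101453 -0.00067121 -0.0550443 ] yaw -17.558252840875504 Ftool [4.79131772 3.08926595 2.33201623] [0.26109593 0.67434629 0.52293185] T [-0.74174624  0.95220415  0.23544906]
M_nut -0.171 M_hinge -0.032
row mid(px): 14 (np.int64(238), np.int64(334), np.float64(286.0)) 20 (np.int64(242), np.int64(333), np.float64(287.5)) 26 (np.int64(245), np.int64(330), np.float64(287.5)) 55 (np.int64(266), np.int64(306), np.float64(286.0)) 60 (np.int64(266), np.int64(306), np.float64(286.0)) 70 (np.int64(264), np.int64(308), np.float64(286.0)) 80 (np.int64(264), np.int64(308), np.float64(286.0)) 120 (np.int64(264), np.int64(307), np.float64(285.5)) 160 (np.int64(265), np.int64(305), np.float64(285.0)) 200 (np.int64(265), np.int64(304), np.float64(284.5))
```

Still plain drag, with the handle straight. I'll continue in 2° steps.

>>> {"api": "servo_tool", "payload": {
  "deltas": [
    [[0,0,1],[0.0001,-0.0023,0],0],
    [[0,0,2],[0.0002,-0.0046,0],0],
    [[0,0,2],[0.0002,-0.0046,0],0]
  ]
}}

```text
clock: 16.95
eef_pos: [0.4961, -0.0838, 0.076]
ee_rot: [[0.942, -0.335, 0.0], [-0.335, -0.942, -0.001], [0.0, 0.001, -1.0]]
ft_force: [3.5, -3.8, -2.8]
finger_gap: 0.188
gripper_force: 59.1
```

```bash
python3 st.py
```

```text
clock 17.1 nut in tool [ 0.13093202 -0.00067508 -0.05508469] yaw -19.554239517679314 Ftool [4.87759309 2.75730612 3.08532096] [0.26412867 0.47498069 0.19348946] T [-0.74752839  0.92999112  0.24088743]
M_nut -0.122 M_hinge 0.002
```

>>> {"api": "servo_tool", "payload": {
  "deltas": [
    [[0,0,1],[0.0001,-0.0023,0],0],
    [[0,0,2],[0.0002,-0.0046,0],0],
    [[0,0,2],[0.0002,-0.0046,0],0]
  ]
}}

```text
clock: 17.52
eef_pos: [0.4978, -0.0796, 0.076]
ee_rot: [[0.93, -0.368, 0.0], [-0.368, -0.93, -0.001], [0.0, 0.001, -1.0]]
ft_force: [3.2, -5.1, -2.3]
finger_gap: 0.193
gripper_force: 59.1
```

```bash
python3 st.py
```

```text
clock 17.675 nut in tool [ 0.13085593 -0.00071031 -0.05513318] yaw -21.558918810952626 Ftool [4.85594011 3.54367944 2.26213913] [0.27353745 0.1327849  0.25095314] T [-0.69692361  0.9270961   0.18759472]
M_nut -0.279 M_hinge -0.119
```

>>> {"api": "servo_tool", "payload": {
  "deltas": [
    [[0,0,1],[0.0001,-0.0023,0],0],
    [[0,0,2],[0.0002,-0.0046,0],0],
    [[0,0,2],[0.0002,-0.0046,0],0]
  ]
}}

```text
clock: 18.1
eef_pos: [0.4995, -0.0754, 0.0759]
ee_rot: [[0.917, -0.4, -0.0], [-0.4, -0.917, -0.001], [0.0, 0.001, -1.0]]
ft_force: [2.0, -4.6, -2.0]
finger_gap: 0.192
gripper_force: 59.1
```

```bash
python3 st.py
```

```text
clock 18.25 nut in tool [ 0.13079138 -0.00071621 -0.05518784] yaw -23.55425188446712 Ftool [4.04467123 3.29494861 2.77749137] [0.20240447 0.16987261 0.52043104] T [-0.70489796  0.93438751  0.21255874]
M_nut -0.221 M_hinge -0.073
```

>>> {"api": "servo_tool", "payload": {
  "deltas": [
    [[0,0,1],[0.0001,-0.0023,0],0],
    [[0,0,2],[0.0002,-0.0046,0],0],
    [[0,0,2],[0.0002,-0.0046,0],0]
  ]
}}

```text
clock: 18.68
eef_pos: [0.5015, -0.0713, 0.0759]
ee_rot: [[0.902, -0.432, -0.0], [-0.432, -0.902, -0.001], [0.0, 0.001, -1.0]]
ft_force: [2.4, -5.0, -1.8]
finger_gap: 0.188
gripper_force: 59.1
```

```bash
python3 st.py
```

```text
clock 18.825 nut in tool [ 0.13071541 -0.00073556 -0.05522662] yaw -25.555712017617324 Ftool [4.60859768 3.12420893 1.97305459] [0.4011504  0.20148904 0.26313054] T [-0.68764733  0.94175123  0.19462305]
M_nut -0.217 M_hinge -0.076
```

>>> {"api": "servo_tool", "payload": {
  "deltas": [
    [[0,0,1],[0.0001,-0.0023,0],0],
    [[0,0,2],[0.0002,-0.0046,0],0],
    [[0,0,2],[0.0002,-0.0046,0],0]
  ]
}}

```text
clock: 19.25
eef_pos: [0.5036, -0.0672, 0.0759]
ee_rot: [[0.887, -0.463, -0.0], [-0.463, -0.887, -0.001], [-0.0, 0.001, -1.0]]
ft_force: [3.5, -4.9, -2.1]
finger_gap: 0.191
gripper_force: 59.1
```

```bash
python3 st.py
```

```text
clock 19.4 nut in tool [ 0.130618   -0.00072898 -0.05524331] yaw -27.55478835347878 Ftool [5.2514419  3.34883864 2.08925907] [0.48229486 0.29514232 0.53564488] T [-0.66190354  0.95950448  0.20060682]
M_nut -0.240 M_hinge -0.089
```

>>> {"api": "servo_tool", "payload": {
  "deltas": [
    [[0,0,1],[0.0001,-0.0023,0],0],
    [[0,0,2],[0.0002,-0.0046,0],0],
    [[0,0,2],[0.0002,-0.0046,0],0]
  ]
}}

```text
clock: 19.82
eef_pos: [0.5057, -0.0632, 0.0759]
ee_rot: [[0.87, -0.493, -0.001], [-0.493, -0.87, -0.001], [-0.0, 0.001, -1.0]]
ft_force: [3.2, -4.8, -1.8]
finger_gap: 0.19
gripper_force: 59.1
```

```bash
python3 br.py
```

```text
clock 19.975 nut in tool [ 0.13056082 -0.00073314 -0.05530117] yaw -29.553053667619825 Ftool [4.92370188 2.99773581 1.9492576 ] [0.40240326 0.27639867 0.48110486] T [-0.64699782  0.96558426  0.16940759]
M_nut -0.225 M_hinge -0.090
row mid(px): 14 (np.int64(238), np.int64(334), np.float64(286.0)) 20 (np.int64(242), np.int64(332), np.float64(287.0)) 26 (np.int64(245), np.int64(330), np.float64(287.5)) 55 (np.int64(266), np.int64(306), np.float64(286.0)) 60 (np.int64(266), np.int64(305), np.float64(285.5)) 70 (np.int64(263), np.int64(308), np.float64(285.5)) 80 (np.int64(264), np.int64(308), np.float64(286.0)) 120 (np.int64(264), np.int64(307), np.float64(285.5)) 160 (np.int64(265), np.int64(305), np.float64(285.0)) 200 (np.int64(265), np.int64(304), np.float64(284.5))
```

>>> {"api": "servo_tool", "payload": {
  "deltas": [
    [[0,0,1],[0.0001,-0.0023,0],0],
    [[0,0,2],[0.0002,-0.0046,0],0],
    [[0,0,2],[0.0002,-0.0046,0],0]
  ]
}}

```text
clock: 20.45
eef_pos: [0.5081, -0.0594, 0.0758]
ee_rot: [[0.852, -0.523, -0.001], [-0.523, -0.852, -0.001], [-0.0, 0.001, -1.0]]
ft_force: [3.1, -5.1, -1.8]
finger_gap: 0.194
gripper_force: 59.1
```

```bash
python3 st.py
```

```text
clock 20.6 nut in tool [ 0.13047683 -0.00075975 -0.05535527] yaw -31.552762976886914 Ftool [4.45627669 2.80821544 1.86431884] [0.54242551 0.45950082 0.2891482 ] T [-0.60423337  0.95786403  0.17868487]
M_nut -0.191 M_hinge -0.065
```

>>> {"api": "servo_tool", "payload": {
  "deltas": [
    [[0,0,1],[0.0001,-0.0023,0],0],
    [[0,0,2],[0.0002,-0.0046,0],0],
    [[0,0,2],[0.0002,-0.0046,0],0]
  ]
}}

```text
clock: 21.02
eef_pos: [0.5103, -0.0556, 0.0757]
ee_rot: [[0.833, -0.553, -0.002], [-0.553, -0.833, -0.001], [-0.001, 0.002, -1.0]]
ft_force: [2.0, -4.9, -1.4]
finger_gap: 0.194
gripper_force: 59.1
```

```bash
python3 st.py
```

```text
clock 21.175 nut in tool [ 0.13057122 -0.00084515 -0.05548954] yaw -33.54526571976949 Ftool [4.26350198 3.14045134 1.72254198] [0.69496307 0.20776973 0.50193067] T [-0.65080069  0.90751157  0.12923912]
M_nut -0.284 M_hinge -0.143
```

There is a hint of change, so I'll go to 1° steps.

>>> {"api": "servo_tool", "payload": {
  "deltas": [
    [[0,0,0.5],[0,-0.0012,0],0],
    [[0,0,1],[0.0001,-0.0023,0],0],
    [[0,0,1],[0.0001,-0.0023,0],0]
  ]
}}

```text
clock: 21.6
eef_pos: [0.5114, -0.0539, 0.0757]
ee_rot: [[0.824, -0.567, -0.002], [-0.567, -0.824, -0.001], [-0.001, 0.002, -1.0]]
ft_force: [1.2, -5.2, -1.3]
finger_gap: 0.194
gripper_force: 59.1
```

```bash
python3 br.py
```

```text
clock 21.75 nut in tool [ 0.13061626 -0.00107222 -0.05561365] yaw -34.534094050764516 Ftool [4.16077506 3.42619076 1.6263271 ] [0.34972195 0.4449981  0.21888932] T [-0.77722499  0.8694623   0.01610474]
M_nut -0.435 M_hinge -0.281
row mid(px): 14 (np.int64(237), np.int64(332), np.float64(284.5)) 20 (np.int64(241), np.int64(332), np.float64(286.5)) 26 (np.int64(244), np.int64(329), np.float64(286.5)) 55 (np.int64(265), np.int64(305), np.float64(285.0)) 60 (np.int64(265), np.int64(305), np.float64(285.0)) 70 (np.int64(263), np.int64(307), np.float64(285.0)) 80 (np.int64(263), np.int64(307), np.float64(285.0)) 120 (np.int64(263), np.int64(306), np.float64(284.5)) 160 (np.int64(264), np.int64(305), np.float64(284.5)) 200 (np.int64(265), np.int64(304), np.float64(284.5))
```

The nut is home: the moment on it is rising (M_nut -0.44, hinge -0.28). The handle is still straight.

>>> {"api": "servo_tool", "payload": {
  "deltas": [
    [[0,0,0.5],[0,-0.0012,0],0],
    [[0,0,1],[0.0001,-0.0023,0],0],
    [[0,0,1],[0.0001,-0.0023,0],0]
  ]
}}

```text
clock: 22.22
eef_pos: [0.5125, -0.0521, 0.0756]
ee_rot: [[0.814, -0.581, -0.003], [-0.581, -0.814, -0.001], [-0.001, 0.002, -1.0]]
ft_force: [0.4, -5.5, -1.2]
finger_gap: 0.195
gripper_force: 59.2
```

```bash
python3 br.py
```

```text
clock 22.375 nut in tool [ 0.13065892 -0.00123091 -0.05572631] yaw -35.52006357424497 Ftool [4.17413786 4.12753379 1.70055243] [0.33253016 0.26219749 0.29068579] T [-0.89101334  0.82172957 -0.07293709]
M_nut -0.616 M_hinge -0.430
row mid(px): 14 (np.int64(236), np.int64(332), np.float64(284.0)) 20 (np.int64(241), np.int64(331), np.float64(286.0)) 26 (np.int64(244), np.int64(328), np.float64(286.0)) 55 (np.int64(265), np.int64(304), np.float64(284.5)) 60 (np.int64(265), np.int64(304), np.float64(284.5)) 70 (np.int64(262), np.int64(307), np.float64(284.5)) 80 (np.int64(263), np.int64(307), np.float64(285.0)) 120 (np.int64(263), np.int64(306), np.float64(284.5)) 160 (np.int64(264), np.int64(305), np.float64(284.5)) 200 (np.int64(265), np.int64(304), np.float64(284.5))
```

>>> {"api": "servo_tool", "payload": {
  "deltas": [
    [[0,0,0.5],[0,-0.0012,0],0],
    [[0,0,1],[0.0001,-0.0023,0],0],
    [[0,0,1],[0.0001,-0.0023,0],0]
  ]
}}

```text
clock: 22.85
eef_pos: [0.5136, -0.0503, 0.0755]
ee_rot: [[0.804, -0.595, -0.003], [-0.595, -0.804, -0.001], [-0.002, 0.003, -1.0]]
ft_force: [-0.4, -5.3, -1.8]
finger_gap: 0.192
gripper_force: 59.2
```

```bash
python3 br.py
```

```text
clock 23.0 nut in tool [ 0.13080812 -0.00137246 -0.05588894] yaw -36.51255778381231 Ftool [3.22405888 4.07896101 1.08930083] [0.35054453 0.43025289 0.60583259] T [-0.9699096   0.75205746 -0.13087566]
M_nut -0.668 M_hinge -0.484
row mid(px): 14 (np.int64(237), np.int64(331), np.float64(284.0)) 20 (np.int64(240), np.int64(331), np.float64(285.5)) 26 (np.int64(243), np.int64(328), np.float64(285.5)) 55 (np.int64(265), np.int64(304), np.float64(284.5)) 60 (np.int64(265), np.int64(304), np.float64(284.5)) 70 (np.int64(262), np.int64(307), np.float64(284.5)) 80 (np.int64(262), np.int64(306), np.float64(284.0)) 120 (np.int64(263), np.int64(306), np.float64(284.5)) 160 (np.int64(264), np.int64(304), np.float64(284.0)) 200 (np.int64(265), np.int64(304), np.float64(284.5))
```

>>> {"api": "servo_tool", "payload": {
  "deltas": [
    [[0,0,0.5],[0,-0.0012,0],0],
    [[0,0,1],[0.0001,-0.0023,0],0],
    [[0,0,1],[0.0001,-0.0023,0],0]
  ]
}}

```text
clock: 23.48
eef_pos: [0.5147, -0.0489, 0.0755]
ee_rot: [[0.793, -0.609, -0.004], [-0.609, -0.793, -0.001], [-0.002, 0.004, -1.0]]
ft_force: [-0.7, -6.4, -1.8]
finger_gap: 0.192
gripper_force: 59.2
```

```bash
python3 br.py
```

```text
clock 23.625 nut in tool [ 0.13074432 -0.00186752 -0.05600742] yaw -37.531690172083195 Ftool [3.77899321 5.77353963 1.31354329] [0.5118411 0.6382997 0.2861274] T [-1.15502196  0.78725326 -0.08918157]
M_nut -0.849 M_hinge -0.589
row mid(px): 14 (np.int64(235), np.int64(330), np.float64(282.5)) 20 (np.int64(239), np.int64(330), np.float64(284.5)) 26 (np.int64(242), np.int64(327), np.float64(284.5)) 55 (np.int64(264), np.int64(304), np.float64(284.0)) 60 (np.int64(264), np.int64(304), np.float64(284.0)) 70 (np.int64(262), np.int64(307), np.float64(284.5)) 80 (np.int64(262), np.int64(307), np.float64(284.5)) 120 (np.int64(263), np.int64(306), np.float64(284.5)) 160 (np.int64(264), np.int64(305), np.float64(284.5)) 200 (np.int64(265), np.int64(304), np.float64(284.5))
```

Right at the threshold (hinge -0.59) and the head is just starting to tilt. One smaller step.

>>> {"api": "servo_tool", "payload": {
  "deltas": [
    [[0,0,0.4],[0,-0.0009,0],0],
    [[0,0,0.7],[0,-0.0016,0],0],
    [[0,0,0.7],[0,-0.0016,0],0]
  ]
}}

```text
clock: 24.1
eef_pos: [0.5154, -0.0479, 0.0754]
ee_rot: [[0.785, -0.619, -0.004], [-0.619, -0.785, -0.002], [-0.002, 0.004, -1.0]]
ft_force: [-0.7, -6.7, -1.5]
finger_gap: 0.193
gripper_force: 59.2
```

```bash
python3 br.py
```

```text
clock 24.25 nut in tool [ 0.13070004 -0.0022753  -0.05607293] yaw -38.26578006626215 Ftool [3.66257003 5.67014345 1.11302106] [0.20002196 0.40254391 0.28517436] T [-1.25498732e+00  8.11053416e-01 -1.05976075e-03]
M_nut -0.747 M_hinge -0.492
row mid(px): 14 (np.int64(234), np.int64(332), np.float64(283.0)) 20 (np.int64(238), np.int64(329), np.float64(283.5)) 26 (np.int64(241), np.int64(326), np.float64(283.5)) 55 (np.int64(264), np.int64(304), np.float64(284.0)) 60 (np.int64(264), np.int64(304), np.float64(284.0)) 70 (np.int64(263), np.int64(307), np.float64(285.0)) 80 (np.int64(263), np.int64(307), np.float64(285.0)) 120 (np.int64(264), np.int64(306), np.float64(285.0)) 160 (np.int64(264), np.int64(305), np.float64(284.5)) 200 (np.int64(265), np.int64(304), np.float64(284.5))
```

The handle has let go: the hinge moment dropped from 0.59 to 0.49 and the head is tilted about 0.03–0.04 rad. I'll add a hair more to be sure the break is clear, still well short of the stop.

>>> {"api": "servo_tool", "payload": {
  "deltas": [
    [[0,0,0.3],[0,-0.0007,0],0],
    [[0,0,0.6],[0,-0.0014,0],0]
  ]
}}

```text
clock: 24.6
eef_pos: [0.5161, -0.0471, 0.0754]
ee_rot: [[0.778, -0.628, -0.005], [-0.628, -0.778, -0.002], [-0.002, 0.004, -1.0]]
ft_force: [-1.7, -7.4, -0.6]
finger_gap: 0.193
gripper_force: 59.3
```

```bash
python3 br.py
```

```text
clock 24.75 nut in tool [ 0.13067436 -0.00261039 -0.0561398 ] yaw -38.90154370385807 Ftool [3.28687683 6.61578592 0.92500073] [0.27684528 0.45410698 0.31663195] T [-1.46363645  0.87162966  0.12982816]
M_nut -0.741 M_hinge -0.443
row mid(px): 14 (np.int64(233), np.int64(330), np.float64(281.5)) 20 (np.int64(237), np.int64(328), np.float64(282.5)) 26 (np.int64(241), np.int64(326), np.float64(283.5)) 55 (np.int64(264), np.int64(304), np.float64(284.0)) 60 (np.int64(264), np.int64(304), np.float64(284.0)) 70 (np.int64(263), np.int64(308), np.float64(285.5)) 80 (np.int64(263), np.int64(308), np.float64(285.5)) 120 (np.int64(264), np.int64(306), np.float64(285.0)) 160 (np.int64(265), np.int64(305), np.float64(285.0)) 200 (np.int64(265), np.int64(304), np.float64(284.5))
```

>>> {"api": "servo_tool", "payload": {
  "deltas": [
    [[0,0,0.3],[0,-0.0007,0],0],
    [[0,0,0.6],[0,-0.0014,0],0]
  ]
}}

```text
clock: 25.1
eef_pos: [0.5168, -0.0462, 0.0753]
ee_rot: [[0.771, -0.636, -0.005], [-0.637, -0.771, -0.002], [-0.003, 0.005, -1.0]]
ft_force: [-1.6, -7.8, -1.4]
finger_gap: 0.192
gripper_force: 59.3
```

```bash
python3 br.py
```

```text
clock 25.25 nut in tool [ 0.13064289 -0.00290982 -0.0561791 ] yaw -39.523665791227394 Ftool [3.84395119 7.28863159 1.18941744] [0.49061273 0.32125414 0.45786581] T [-1.57880059  0.92831329  0.25660332]
M_nut -0.703 M_hinge -0.375
row mid(px): 14 (np.int64(233), np.int64(329), np.float64(281.0)) 20 (np.int64(237), np.int64(328), np.float64(282.5)) 26 (np.int64(240), np.int64(325), np.float64(282.5)) 55 (np.int64(264), np.int64(304), np.float64(284.0)) 60 (np.int64(264), np.int64(304), np.float64(284.0)) 70 (np.int64(264), np.int64(308), np.float64(286.0)) 80 (np.int64(264), np.int64(308), np.float64(286.0)) 120 (np.int64(264), np.int64(307), np.float64(285.5)) 160 (np.int64(265), np.int64(305), np.float64(285.0)) 200 (np.int64(265), np.int64(304), np.float64(284.5))
```

The hinge moment has fallen to 0.38, about 0.06 rad of break, so it has clicked and is well short of the 0.14 stop. I'll stop here and ease back into the middle of the slack.

>>> {"api": "servo_tool", "payload": {
  "deltas": [
    [[0,0,-2],[0.0001,0.0046,0],0],
    [[0,0,-4],[0.0003,0.0092,0],0],
    [[0,0,-6],[0.0007,0.0138,0],0],
    [[0,0,-7],[0.001,0.0161,0],0],
    [[0,0,-8],[0.0013,0.0184,0],0],
    [[0,0,-8],[0.0013,0.0184,0],0]
  ]
}}

```text
clock: 26.1
eef_pos: [0.5075, -0.0588, 0.0756]
ee_rot: [[0.853, -0.521, -0.003], [-0.521, -0.853, 0.001], [-0.003, 0.001, -1.0]]
ft_force: [-4.1, -0.8, -1.4]
finger_gap: 0.193
gripper_force: 59.3
```

```bash
python3 br.py
```

```text
clock 26.25 nut in tool [ 0.13113185 -0.00021097 -0.05590991] yaw -31.41539427557444 Ftool [-3.54623737  3.12157807  1.40582389] [0.56720534 0.35799316 0.16120181] T [-0.74968611 -0.72681992  0.41910075]
M_nut 0.008 M_hinge 0.149
row mid(px): 14 (np.int64(240), np.int64(335), np.float64(287.5)) 20 (np.int64(243), np.int64(334), np.float64(288.5)) 26 (np.int64(246), np.int64(331), np.float64(288.5)) 55 (np.int64(267), np.int64(306), np.float64(286.5)) 60 (np.int64(267), np.int64(306), np.float64(286.5)) 70 (np.int64(264), np.int64(309), np.float64(286.5)) 80 (np.int64(264), np.int64(309), np.float64(286.5)) 120 (np.int64(265), np.int64(307), np.float64(286.0)) 160 (np.int64(265), np.int64(306), np.float64(285.5)) 200 (np.int64(265), np.int64(304), np.float64(284.5))
```

>>> {"api": "servo_tool", "payload": {
  "deltas": [
    [[0,0,-1],[0,0.0025,0],0],
    [[0,0,-2],[0.0001,0.0049,0],0],
    [[0,0,-2],[0.0001,0.0049,0],0]
  ]
}}

```text
clock: 26.72
eef_pos: [0.5066, -0.0635, 0.076]
ee_rot: [[0.871, -0.491, 0.0], [-0.491, -0.871, -0.0], [0.0, -0.0, -1.0]]
ft_force: [-2.3, -1.1, -1.9]
finger_gap: 0.189
gripper_force: 59.1
```

```bash
python3 st.py
```

```text
clock 26.875 nut in tool [ 0.1297463  -0.0002843  -0.05509567] yaw -29.426745933844174 Ftool [-1.34918996  2.81396875  2.19615173] [0.19172496 0.43343626 0.29125111] T [-0.63228465 -0.45077844  0.37710723]
M_nut 0.007 M_hinge 0.133
```

>>> {"api": "servo_tool", "payload": {
  "deltas": [
    [[0,0,0],[0,0.0003,0],0],
    [[0,0,0],[-0.003,0.0003,0],0],
    [[0,0,0],[-0.006,0.0003,0],0],
    [[0,0,0],[-0.01,0.0003,0],0],
    [[0,0,0],[-0.01,0.0003,0],0]
  ]
}}

```text
clock: 27.55
eef_pos: [0.4971, -0.0583, 0.076]
ee_rot: [[0.871, -0.491, -0.001], [-0.491, -0.871, 0.0], [-0.001, 0.0, -1.0]]
ft_force: [-1.3, -2.0, -2.5]
finger_gap: 0.192
gripper_force: 59.1
```

```bash
python3 st.py
```

```text
clock 27.7 nut in tool [ 0.14047619 -0.00037131 -0.0553476 ] yaw -29.384850652843877 Ftool [-0.79986952  1.77225735  2.13585463] [0.21515253 0.96971206 0.23340517] T [-0.38540079 -0.19809647  0.24712577]
M_nut 0.014 M_hinge 0.094
```

Sliding off freely, with no moment on the nut. I'll withdraw fully.

>>> {"api": "servo_tool", "payload": {
  "deltas": [
    [[0,0,0],[-0.004,0.0001,0],0],
    [[0,0,0],[-0.009,0.0001,0],0],
    [[0,0,0],[-0.015,0.0001,0],0],
    [[0,0,0],[-0.022,0.0001,0],0],
    [[0,0,0],[-0.032,0.0001,0],0],
    [[0,0,0],[-0.04,0.0001,0],0],
    [[0,0,0],[-0.04,0,-0.02],0],
    [[0,0,0],[-0.04,0,-0.06],0],
    [[0,0,0],[-0.04,0,-0.06],0],
    [[0,0,0],[-0.04,0,-0.06],0]
  ]
}}

```text
clock: 29.0
eef_pos: [0.462, -0.0389, 0.1355]
ee_rot: [[0.871, -0.491, -0.001], [-0.491, -0.871, 0.0], [-0.001, 0.0, -1.0]]
ft_force: [0.5, 0.2, -3.0]
finger_gap: 0.195
gripper_force: 59.1
```

Run:
```python
from st import *
c=cam("wrist"); im,d=get_image("wrist"); save("w9",im); np.savez("w9",im=im)
hsv=cv2.cvtColor(im,cv2.COLOR_RGB2HSV); Y=cv2.inRange(hsv,(15,90,90),(35,255,255)); ys,xs=np.nonzero(Y[:200]); print(len(xs), xs.min() if len(xs) else 0)
print(s["eef_pos"], to([0.497,0.145,0.13],2.6))
```

```text
clock 29.15 nut in tool [ 0.18083237 -0.00089673  0.003606  ] yaw -29.404623241297433 Ftool [ 0.07584484 -0.33996816  2.51847523] [0.20894194 0.47413385 0.45768263] T [-0.00878292 -0.13615719 -0.00365932]
M_nut 0.041 M_hinge 0.026
0 0
[ 0.46164341 -0.03904112  0.13491924] (array([ 3.000e-02,  1.000e-01, -3.201e+01]), array([-0.0599, -0.1776,  0.0051]))
```

>>> {"api": "servo_tool", "payload": {
  "deltas": [
    [[0,0,-6],[-0.015,-0.035,0],0],
    [[0,0,-13],[-0.03,-0.075,0],0],
    [[0,0,-20],[-0.042,-0.115,0],0],
    [[0,0,-27],[-0.052,-0.15,0],0],
    [[0,0,-32],[-0.06,-0.1776,0.005],0],
    [[0,0,-32],[-0.06,-0.1776,0.03],0],
    [[0,0,-32],[-0.06,-0.1776,0.06],0],
    [[0,0,-32],[-0.06,-0.1776,0.085],0],
    [[0,0,-32],[-0.06,-0.1776,0.085],0],
    [[0,0,-32],[-0.06,-0.1776,0.085],0]
  ]
}}

```text
clock: 30.5
eef_pos: [0.498, 0.1451, 0.0514]
ee_rot: [[0.999, 0.045, 0.0], [0.045, -0.999, 0.0], [0.0, -0.0, -1.0]]
ft_force: [0.7, 0.1, -2.5]
finger_gap: 0.192
gripper_force: 59.1
```

```bash
python3 -c "
from st import *
print(s['eef_pos'],to([.497,.145,.0205],2.6))"
```

```text
clock 30.65 nut in tool [ 0.10916029  0.2773247  -0.07931078] yaw 2.5817278688937946 Ftool [ 0.36206561 -0.08307758  2.36266082] [0.31211042 0.44260352 0.35689346] T [ 0.02704392 -0.13261706 -0.02764977]
M_nut -0.017 M_hinge -0.020
[0.49839704 0.14523143 0.05195772] (array([-0.03, -0.1 , -0.02]), array([-0.0014,  0.0002,  0.0314]))
```

>>> {"api": "servo_tool", "payload": {
  "deltas": [
    [[0,0,0],[0,0,0.012],0],
    [[0,0,0],[0,0,0.022],0],
    [[0,0,0],[0,0,0.027],0],
    [[0,0,0],[0,0,0.03],0],
    [[0,0,0],[0,0,0.0315],0],
    [[0,0,0],[0,0,0.0315],0]
  ]
}}

```text
clock: 31.45
eef_pos: [0.4978, 0.1452, 0.0197]
ee_rot: [[0.999, 0.045, 0.0], [0.045, -0.999, 0.0], [0.0, -0.0, -1.0]]
ft_force: [-0.6, -1.0, -1.7]
finger_gap: 0.195
gripper_force: 59.3
```

```bash
python3 -c "
from st import *
print(s['eef_pos'])"
```

```text
clock 31.6 nut in tool [ 0.1095342   0.27733405 -0.11146909] yaw 2.591423482156632 Ftool [-0.36947273  0.00603074  1.45355612] [0.31835264 0.66697232 0.23202518] T [-0.0011922  -0.10241873 -0.00553385]
M_nut -0.006 M_hinge -0.006
[0.49784823 0.14511373 0.01963819]
```

>>> {"api": "servo_tool", "payload": {
  "deltas": [
    [[0,0,0],[0,0,0.0007],0],
    [[0,0,0],[0,0,0.0007],0.03],
    [[0,0,0],[0,0,0.0007],0.045],
    [[0,0,0],[0,0,0.0007],0.045],
    [[0,0,0],[0,0,-0.01],0.045],
    [[0,0,0],[0,0,-0.05],0.05],
    [[0,0,0],[0,0,-0.1],0.05],
    [[0,0,0],[0.02,0,-0.15],0.05],
    [[0,0,0],[0.05,0,-0.18],0.05],
    [[0,0,0],[0.05,0,-0.18],0.05],
    [[0,0,0],[0.05,0,-0.18],0.05]
  ]
}}

```text
clock: 33.02
eef_pos: [0.5464, 0.1471, 0.199]
ee_rot: [[0.999, 0.045, -0.002], [0.045, -0.999, -0.0], [-0.002, 0.0, -1.0]]
ft_force: [-0.3, -0.9, -0.7]
finger_gap: 0.587
gripper_force: 0.0
```

Run:
```python
from st import *
w,dw=get_image("wrist"); t,dt=get_image("top"); 
pic=np.zeros((420,800,3),np.uint8); pic[:420,:560]=w; k=cv2.resize(t[110:260,140:400],(240,138)); pic[:138,560:]=k
A=cv2.resize(t[115:185,295:375],(240,210),interpolation=cv2.INTER_CUBIC); pic[150:360,560:]=A; save("end",pic)
print(s["eef_pos"],s["ft_force"],s["clock"])
```

```text
clock 33.175 nut in tool [0.06122733 0.27711871 0.06741274] yaw 2.616960324202002 Ftool [-0.37185302  0.59660393  0.1546351 ] [0.3039735  0.29955057 0.34686282] T [-0.00865108 -0.01688018  0.00936991]
M_nut -0.069 M_hinge -0.042
[0.54603473 0.14712835 0.19833344] [-0.79189181 -0.83255056  0.10959994] 33.175
```

View pics/end.png

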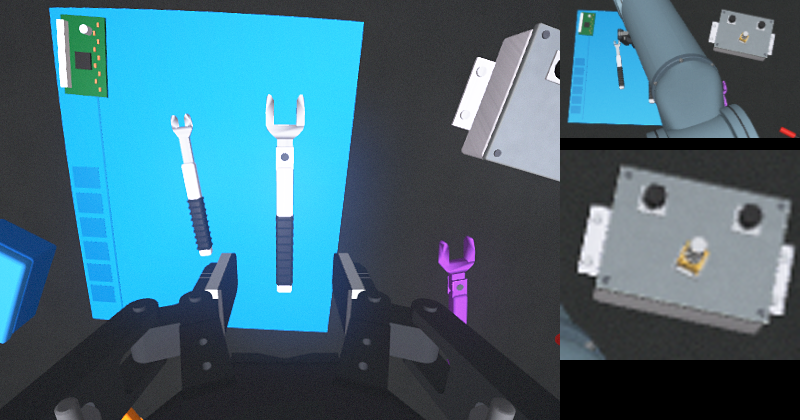

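The wrench lies flat and straight on the mat (jaw at (285,115), handle end at (285,290)). The small wrench and board are undisturbed, the splitter is as before with its nut turned, and the gripper touches nothing.

```bash
python3 -c "
from station import sign_off
print(sign_off())"
```

```text
the job is handed in; nothing more can be done
None
```

I tightened the termination's nut clockwise until the wrench broke over, stopped at about 0.06 rad of its 0.14 rad break, drew the wrench off with no measurable torque on the nut, laid it flat back on the mat and handed the job in at about 33 s; the judge's result was not shown.

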